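# Line up a cover plate with a drift pin and fit its bolt

## Robot

A 6-joint arm with a two-finger parallel gripper is mounted at the origin on a cart in front of the work surface, level with it; the furniture and walls round the work are solid. World frame = base frame: x ahead of the robot, y to its left, z up, the work surface at z = 0. Lengths are in m, angles in degrees, forces in N, time in s.
With the tool pointing down it reaches from about 0.325 to 0.85 m from the base axis. Payload 15.5 kg.
Tool frame: the origin (TCP) lies between the finger pads; the fingertips stand 8 mm ahead of it and the grasp point (between the pads) lies 11 mm behind it; z points along the fingers, y is the direction in which the jaws open and shut (so a half turn about z gives the same grasp; the last joint's range is limited). The gripper opens to 91 mm and grips with 3 to 60 N. Pads are 32 mm wide; open, the fingers measure 118 mm over their backs; the gripper's body (76 mm by 178 mm) begins 60 mm behind the grasp point.
Start: joints at [66.606, 28.281, 77.091, -0, 74.628, -5.472], TCP at [0.192, 0.595, 0.222] pointing down, gripper open.
Joint ranges: [-166.48, 166.48], [-47.26, 123.95], [12.59, 153.08], [-70.14, 250.14], [6.76, 159.57], [-176.63, 176.63]. Speed limits (degrees/s): [108.29, 108.29, 147.25, 172.46, 172.46, 172.46].

## Interface

Orientations are given as [roll, pitch, yaw] about the fixed x, y, z axes, in that order (R = Rz(yaw) Ry(pitch) Rx(roll)).
In Python, from station import arm gives the robot as it stands. The module is installed in compiled form; this text tells all that it offers.
- The arm moves only by the tool apply_moves, never from a script. Its arguments are lists of equal length, an entry for each row: "travel": the shift along the world's x, y, z in mm, a list of three; "rotation": the turn, a rotation vector about the world's x, y, z in degrees, a list of three; "jaw": the finger opening in mm, from 0 to 91.2. In form: {"travel": [[tx, ty, tz], ...], "rotation": [[wx, wy, wz], ...], "jaw": [jaw, ...]}. A call has 1 to 10 rows; each row shifts and turns the pose as measured when the row begins; what a row does not reach is not made up. A row lasts 1/10 s, in which the tool goes at most 50 mm and 8.59 degrees, less where a joint would pass 70% of its speed; a pose out of reach is approached as far as the arm can. A call is refused whole if a number of a shift passes 50 or a number of a turn 8.59, either way. A call with a gripper value outside its range is refused whole. The fingers move at their own pace and stop on an object; "grip_force" is the grip in N (left out, the last holds). Time passes only in rows, so rows that do not move let the fingers close. It gives the time, the measured TCP pose, the force and the opening at its end, in the units of the state.
- arm.read_state(): the state, without advancing time (a new reading comes with each control period).
- arm.camera(name): name is "side" or "top"; returns (picture, depth): 384x512x3 uint8, red, green, blue; 384x512 float32, m along the optical axis (not along the pixel's ray), 0 where there is no reading.
- arm.calibration(name): a dict with "vertical_fov" (degrees; the focal length in pixels is half the picture's height over the tangent of half this angle, whatever the lens; pixels are square), "cx", "cy" (the principal point, pixels), "k1" (the pictures are not rectified: a ray, as slopes to the right and down, at radius r is drawn at 1 + k1 r^2 times it, then the intrinsics apply), "extrinsics" (4x4, takes a point from world to camera coordinates). Camera axes: x right, y up, looking along -z (the intrinsics and any distortion apply to the point x, -y, -z); pixel columns grow to the right and rows downward; lengths in m; the calibration is good to about 2 mm. A picture is of the moment at which its call begins. calibration takes no time and is no camera call.
- arm.finish_job(): hands the job in, once; it reports no verdict.
Trained networks look in the newest picture that a camera, given by its name, has taken for a name from the list of things; names that differ only in an ending like _2 or _b are one class to them, and where a whole thing is asked for, a point or a joint stands for the part that bears it (a point fixed in the world has none). Each returns a list of dicts, best first, with "confidence" (0 to 1); they miss things now and then, are a little off and sometimes report something else, mostly with a low value. They report only what shows in the picture. A call takes as long as a camera call. They do not tell look-alikes from the thing itself.
- arm.find_in(query, camera): "extent" ([left, top, right, bottom] in pixels, round what is visible of it).
- arm.outline_of(query, camera): "pixels" (384x512 bool, what is visible of it) and "extent" ([left, top, right, bottom] in pixels, round what is visible of it).
- arm.spot_point(query, camera): "point" ([row, column] in pixels: a listed point, or the origin of a listed thing).
The state is a dict: "time": time; "joints": joint angles; "qvel": joint speeds; "tau": joint torques, N m; "eef_pos": TCP position; "orientation": TCP orientation; "force": force on the tool from outside, world axes, zero at the start; "moment": the same for the moment, N m; "grip_width": opening from 0.0 (shut) to 1.0 (fully open).
Only numpy, scipy, OpenCV 4.12 (cv2) and the standard library are available. Lean on these libraries where they do the work, as an engineer would, in place of code of your own. Each camera call takes 0.05 s, during which the arm holds its last target. There are 200 camera calls.

## Task

The cover plate on the blue pump housing is out of line with the fast spacer plate beneath it. Take the red-handled drift pin from the grey holder, work its tapered tip through the yellow-ringed hole and the spacer hole under it, and press it gently down until its collar sits flat on the cover, so that the pin itself (not your hand) draws the cover into line; leave it there, then put the dark bolt fully home in the other open hole. Feel your way: press or push sideways with no more than about two kilograms (20 N) at any time, and do not disturb the bottle, vial and tip box standing by.

Things in the scene. Friction and masses are not known exactly. Their poses are not given: they have to be found in the camera images.
- drift_grip (a point): Drift pin, grip point on its axis, 26 mm above the underside of its collar. It stands upright (own z up). Red round handle, 20 mm diameter, from 5 to 42 mm above the collar underside; steel collar 26 mm diameter, 5 mm thick; below it a straight 15.5 mm shank 23 mm long, then a cone 23 mm long down to a 4 mm tip, 46 mm below the collar underside. 0.12 kg.
- drift_collar (a point): Drift pin: centre of the underside of its collar, z up along the pin. In the holder it rests on the holder's top, 60 mm above the table.
- bolt_grip (a point): Dark steel thumb bolt, grip point on its axis, 25 mm above the underside of its collar. It stands upright (own z up). Round head, 18 mm diameter, from 4 to 40 mm above the collar underside; collar 22 mm diameter, 4 mm thick; below it a plain 10 mm shank 26 mm long, then a cone 8 mm long down to a 6 mm tip, 34 mm below the collar underside. Plugged in, not screwed. 0.08 kg.
- bolt_collar (a point): Thumb bolt: centre of the underside of its collar, z up along the bolt. In the holder it rests on the holder's top, 60 mm above the table.
- holder: Grey holder block fixed to the table, 110 (own x) x 50 (own y) x 60 mm high; origin at the centre of its underside, z up. Two upright 18 mm through holes at own x = -32 and +32 mm hold the drift pin and the bolt, either way round, hanging by their collars.
- housing: Blue pump housing fixed to the table, 156 (own x) x 150 (own y) x 36 mm high; origin at the centre of its underside, z up. On it lies a dark steel spacer plate, 14 mm thick, clamped fast (it does not give), and on that the cover. Under the spacer's holes the housing is open for 36 mm.
- cover: Bare aluminium cover plate, 146 x 140 x 8 mm, on the spacer; underside 50 mm, top 58 mm above the table; origin at its underside under the steel bolt head (10 mm high) that holds it loosely, z up. It slides level in any direction, without turning, with stiff friction: 3.5 to 5 N sideways moves it; it stays where it is left. A sight glass 4 mm high is in its middle.
- cover_drift_hole (a point): Centre of the cover's yellow-ringed 16.5 mm through hole at its top face; axes of the cover, z up; at own x -85, y +50 mm of the cover. The spacer's own 16.5 mm drift hole beneath cannot be moved; its place is not measured: up to 7.5 mm off along own x and likewise along own y, either way.
- cover_bolt_hole (a point): Centre of the cover's plain 13 mm through hole for the bolt at its top face; axes of the cover; at own x -85, y -50 mm of the cover. Beneath it the spacer has a 12.5 mm hole, which comes into line with this one (within 1.5 mm) when the drift pin is fully down in the other.
- oil_vial: Bystander: small glass vial of yellow oil with a white cap, 28 mm diameter, 57 mm high; origin at the centre of its underside.
- media_bottle: Bystander: amber bottle with a blue cap, 52 mm diameter, 104 mm high; origin at the centre of its underside.
- tip_box: Bystander: blue pipette-tip box with yellow tips, 88 x 62 mm, 52 mm high (75 mm with its clear lid); origin at the centre of its underside.
There are look-alikes about, which are no part of the job. What is shaped like the part that bears bolt_grip but orange is not meant. Of the things shaped like the part that bears drift_grip, the red one is meant.

How it is judged:
By the outcome, as a careful person would: the job done as asked, in the order asked, and still so for the second after the job is handed in, with the robot touching nothing.
It also fails if it takes over 72 s, if anything falls off the work surface, if the arm or the gripper's body presses on something with over 40 N, if the wrist force passes 120 N, or if a joint passes its speed limit or range.

## Working session

There is one attempt and no reset: what is moved stays moved. The work goes in short steps, Python scripts to look and compute and a tool call to move; the robot and the scene stay as the last step left them, time stands still between calls to the robot, and variables do not carry over. Pictures are saved under pics/ and viewed, about 8 in all and at most 12, crops included, and the job is handed in when it is done.

Besides the shell and the picture viewer there is one more tool, called after "Request:" as name(argument=value, ...) on one line, values as JSON. apply_moves: Moves the arm, as the interface text tells. Its arguments: {"type":"object","properties":{"travel":{"type":"array","items":{"type":"array","items":{"type":"number"}}},"rotation":{"type":"array","items":{"type":"array","items":{"type":"number"}}},"jaw":{"type":"array","items":{"type":"number"}},"grip_force":{"type":"number"}},"required":["travel","rotation","jaw"]}

```bash
mkdir -p pics; cat > h.py <<'E'
import numpy as np, cv2
from station import arm
def K(n):
    c=arm.calibration(n); f=192/np.tan(np.radians(c["vertical_fov"])/2)
    return c,np.array([[f,0,c["cx"]],[0,f,c["cy"]],[0,0,1.]]),np.array([c["k1"],0,0,0,0.])
def ray(n,uv):
    c,k,d=K(n); p=cv2.undistortPoints(np.array([[uv]],float),k,d)[0,0]
    E=np.array(c["extrinsics"]); R,t=E[:3,:3],E[:3,3]
    return -R.T@t, R.T@np.array([p[0],-p[1],-1.])
def at_z(n,uv,z):
    o,v=ray(n,uv); return o+v*(z-o[2])/v[2]
def at_d(n,uv,d):
    o,v=ray(n,uv); return o+v*d
def proj(n,P):
    c,k,d=K(n); E=np.array(c["extrinsics"]); q=(E[:3,:3]@np.array(P,float).reshape(-1,3).T).T+E[:3,3]
    q=q*[1,-1,-1]; return cv2.projectPoints(q,np.zeros(3),np.zeros(3),k,d)[0][:,0]
def save(img,name,box=None,s=1):
    if box: l,t,r,b=box; img=img[t:b,l:r]
    cv2.imwrite("pics/"+name,cv2.resize(img[:,:,::-1],None,fx=s,fy=s,interpolation=cv2.INTER_CUBIC))
E
python3 - <<'E'
from h import *
np.set_printoptions(precision=4,suppress=True)
ims={}
for n in("top","side"):
    im,d=arm.camera(n); np.savez(f"{n}0.npz",im=im,d=d); ims[n]=im
    c=arm.calibration(n); print(n,c["vertical_fov"],c["k1"],ray(n,(256,192)))
    for q in("drift_grip","drift_collar","bolt_grip","bolt_collar","holder","housing","cover","cover_drift_hole","cover_bolt_hole","oil_vial","media_bottle","tip_box"):
        print(n,q,[(round(x["confidence"],2),np.round(x["point"][::-1],1).tolist()) for x in arm.spot_point(q,n)[:4]])
save(ims["top"],"top0.png",None,1.5);save(ims["side"],"side0.png",None,1.5)
print(arm.read_state())
E
```

```text
top 47.02200525041206 -0.09617804306576856 (array([ 0.4433, -0.2164,  0.9351]), array([ 0.1391, -0.0065, -0.9903]))
top drift_grip [(0.44, [332.2, 240.2]), (0.43, [298.1, 267.4])]
top drift_collar [(0.72, [292.4, 266.9]), (0.7, [326.8, 243.3])]
top bolt_grip [(0.62, [294.3, 179.1]), (0.59, [336.1, 206.6])]
top bolt_collar [(0.6, [293.5, 181.4]), (0.52, [333.6, 206.9]), (0.45, [189.1, 141.2]), (0.32, [314.7, 130.0])]
top holder [(0.66, [324.7, 226.4])]
top housing [(0.95, [224.6, 231.4])]
top cover [(0.76, [216.4, 207.1])]
top cover_drift_hole [(0.69, [196.8, 250.7])]
top cover_bolt_hole [(0.88, [249.0, 244.3])]
top oil_vial [(0.59, [186.5, 142.0]), (0.45, [322.7, 226.4])]
top media_bottle [(0.61, [313.7, 132.1])]
top tip_box [(0.92, [247.0, 119.9])]
side 44.01392864773311 0.06378554509897587 (array([0.3118, 0.515 , 0.4664]), array([ 0.2973, -0.8283, -0.4752]))
side drift_grip [(0.67, [332.0, 147.3]), (0.49, [365.0, 183.9])]
side drift_collar [(0.75, [368.5, 191.8]), (0.5, [331.6, 163.3])]
side bolt_grip [(0.76, [262.9, 165.8]), (0.57, [303.0, 145.1]), (0.21, [264.0, 215.6])]
side bol
[... 215 characters left out ...]
]
side cover_drift_hole [(0.86, [311.6, 227.4]), (0.19, [300.1, 156.2])]
side cover_bolt_hole [(0.86, [314.1, 198.1]), (0.66, [332.8, 161.7])]
side oil_vial [(0.84, [169.9, 241.2])]
side media_bottle [(0.97, [220.9, 176.9])]
side tip_box []
{'time': 1.3, 'joints': array([66.6067, 28.2822, 77.0913,  0.0008, 74.6287, -5.4731]), 'qvel': array([-0.0071,  0.02  , -0.0353, -0.0429, -0.067 ,  0.0695]), 'tau': array([ -0.0004, -87.8708, -38.2248,   0.071 ,   0.0439,  -0.    ]), 'eef_pos': array([0.1923, 0.5947, 0.2219]), 'orientation': array([-179.9979,   -0.0009,  162.0797]), 'force': array([ 0.3451, -0.098 , -0.2312]), 'moment': array([-0.0445,  0.0199, -0.0091]), 'grip_width': 0.9989022397157036}
```

View pics/top0.png

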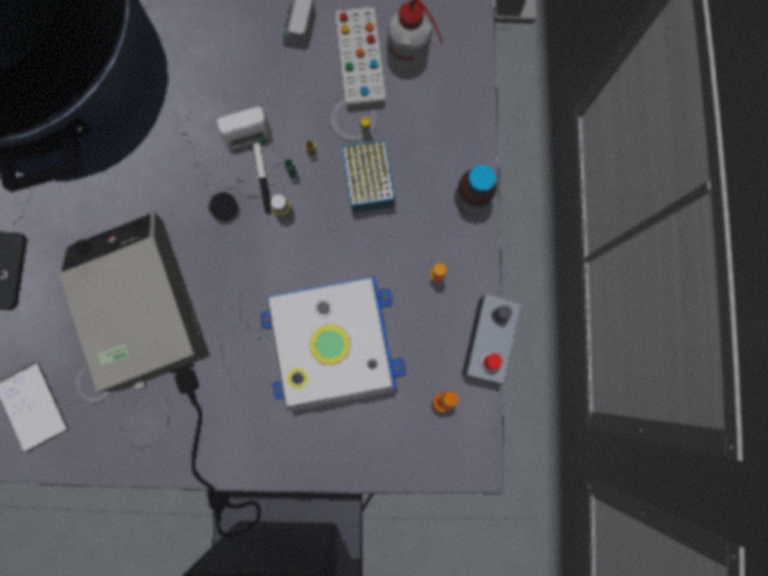

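View pics/side0.png

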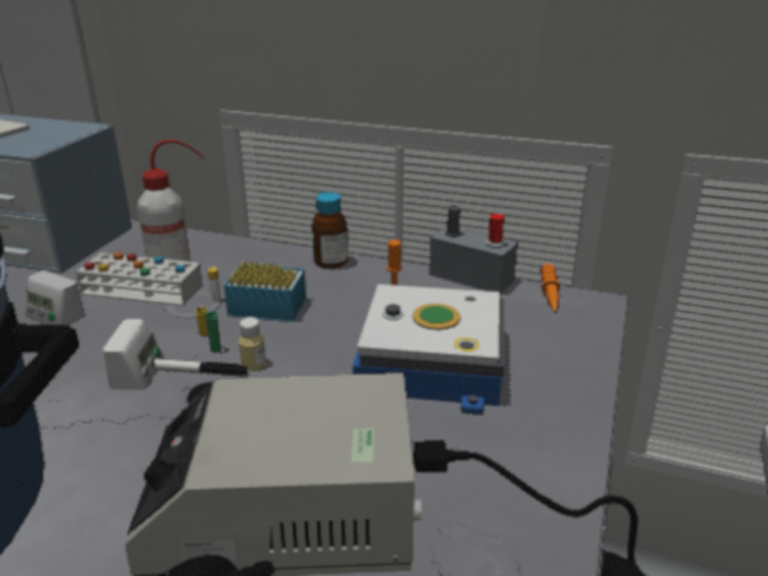

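The top view shows two red/orange drift-shaped things: the red one in the holder at raw (329,241) and an orange one lying at (297,268). There are also two bolt-shaped things: the dark one in the holder at (335,209) and an orange one standing at (293,181). I choose the red and dark ones in the holder. Next I'll measure them and check the choice in a close crop.

```bash
python3 - <<'E'
from h import *
np.set_printoptions(precision=1,suppress=True)
T=np.load("top0.npz");S=np.load("side0.npz")
pts={"drift_collar":((326.8,243.3),(331.6,163.3),.06),"drift_grip":((332.2,240.2),(332,147.3),.086),"bolt_grip":((336.1,206.6),(303,145.1),.085),"bolt_collar":((333.6,206.9),(300.6,155.6),.06),
"cdh":((196.8,250.7),(311.6,227.4),.058),"cbh":((249,244.3),(314.1,198.1),.058),"cover":((216.4,207.1),(262.7,217.2),.05),"vial":((186.5,142),(169.9,241.2),0),"bottle":((313.7,132.1),(220.9,176.9),0),"holder":((324.7,226.4),(313.9,184.3),0),"housing":((224.6,231.4),(284.9,238.5),0),"tipbox":((247,119.9),(247,119.9),0)}
for k,(a,b,z) in pts.items(): print(k,at_z("top",a,z)*1e3,at_z("side",b,z)*1e3)
# colour centroids
for n,I in(("top",T["im"]),("side",S["im"])):
    h=cv2.cvtColor(I,cv2.COLOR_RGB2HSV)
    red=((h[...,0]<5)|(h[...,0]>175))&(h[...,1]>170)&(h[...,2]>90)
    yel=(h[...,0]>22)&(h[...,0]<34)&(h[...,1]>100)&(h[...,2]>80)
    for nm,m in(("red",red),("yel",yel)):
        c,l,s,ce=cv2.connectedComponentsWithStats(m.astype(np.uint8))
        for i in range(1,c):
            if s[i,4]>12: print(n,nm,s[i],ce[i])
d=T["d"]; 
for p in((329,241),(335,209),(327,226),(200,215),(220,228)): 
    v=d[p[1],p[0]]; print(p,v,at_d("top",p,v)*1e3)
a=cv2.resize(T["im"][190:290,170:360],None,fx=4,fy=4,interpolation=cv2.INTER_CUBIC)
b=cv2.resize(S["im"][125:265,230:380],None,fx=3,fy=3,interpolation=cv2.INTER_CUBIC)
c=np.zeros((400+0,760,3),np.uint8);c[:400,:760]=a
cv2.imwrite("pics/crop_top.png",np.clip(c[:,:,::-1]*1.3,0,255).astype(np.uint8))
cv2.imwrite("pics/crop_side.png",np.clip(b[:,:,::-1]*1.3,0,255).astype(np.uint8))
E
```

```text
drift_collar [ 465.  -362.8   60. ] [ 462.7 -358.8   60. ]
drift_grip [ 470.3 -369.    86. ] [ 468.  -379.5   86. ]
bolt_grip [ 535.4 -377.8   85. ] [ 527.2 -373.9   85. ]
bolt_collar [ 537.4 -377.5   60. ] [ 531.7 -375.5   60. ]
cdh [ 448.4 -106.    58. ] [ 444.4 -114.7   58. ]
cbh [ 462.  -209.1   58. ] [ 463.  -209.3   58. ]
cover [ 536.2 -142.6   50. ] [ 531.8 -130.7   50. ]
vial [683.6 -70.    0. ] [684.1 -80.3   0. ]
bottle [ 708.1 -348.     0. ] [ 699.9 -338.4    0. ]
holder [ 502.2 -368.9    0. ] [ 498.9 -371.     0. ]
housing [ 490.  -156.7    0. ] [ 498.6 -153.8    0. ]
tipbox [ 734.4 -201.6    0. ] [ 774.8 -700.9    0. ]
top red [268   2  13  13 119] [274.2   8.5]
top red [324 237  10   9  71] [328.5 240.9]
top yel [240  78   7   6  30] [242.8  80.8]
top yel [207 217  26  26 192] [219.5 229.5]
top yel [192 246  13  13  54] [198.  252.3]
side red [ 96 113  14   6  59] [102.5 116. ]
side red [328 143   8   5  29] [331.1 144.6]
side yel [154 175  42  16 433] [174.9 183.2]
side yel [139 178   6   8  32] [141.2 181.1]
side yel [279 203  24  11  34] [290.5 206.2]
side yel [131 205   7  12  44] [133.6 208.9]
side yel [282 213  15   3  15] [289.  214.7]
side yel [303 226  16   8  39] [310.6 230.4]
(329, 241) 0.8269591 [ 468.3 -359.9  102.5]
(335, 209) 0.835636 [ 528.9 -372.2  102.5]
(327, 226) 0.8694218 [ 498.9 -363.    64.1]
(200, 215) 0.8758983 [ 518.9 -111.2   61.5]
(220, 228) 0.8712069 [ 493.5 -151.5   62.4]
```

View pics/crop_top.png

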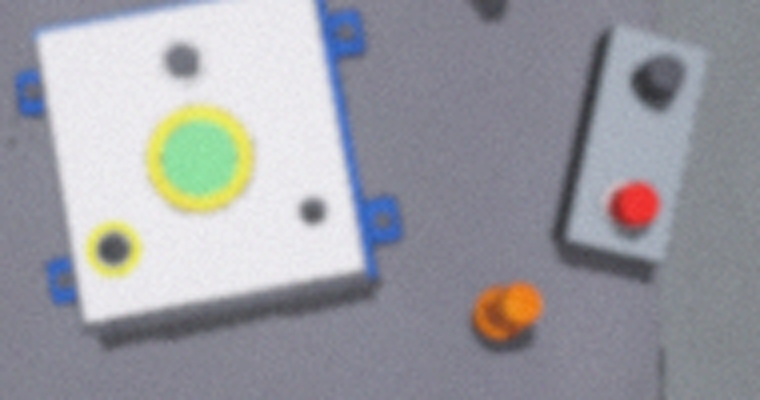

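View pics/crop_side.png

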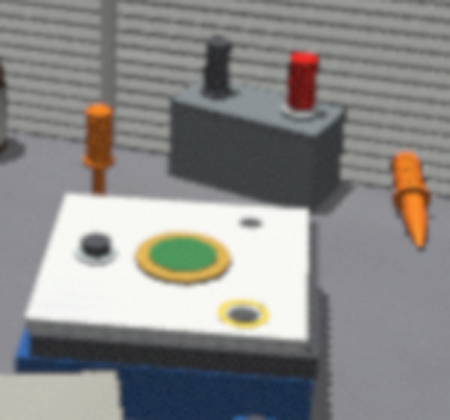

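The crops confirm the choice: the red drift in the holder at raw top (329,241) and the dark bolt at (335,209). Both orange look-alikes lie outside the holder. Next I'll fit the cover pose from both cameras, check wall clearance, and average frames to look for the spacer hole through the ring.

```bash
cat > cov.py <<'E'
from h import *
from scipy.optimize import least_squares
def dark(im,uv,r,thr=None):
    g=im.min(2).astype(float); u,v=map(int,np.round(uv)); p=cv2.GaussianBlur(g,(0,0),.5)[v-r:v+r+1,u-r:u+r+1]
    m=np.clip(np.percentile(p,60)*.85-p,0,None); yy,xx=np.mgrid[v-r:v+r+1,u-r:u+r+1]
    return np.array([(m*xx).sum(),(m*yy).sum()])/m.sum()
def model(p):
    c,s=np.cos(p[2]),np.sin(p[2]); R=np.array([[c,-s],[s,c]])
    f=lambda x,y,z:[*(R@[x,y]+p[:2]),z]
    return f
E
python3 - <<'E'
from cov import *
np.set_printoptions(precision=1,suppress=True,linewidth=150)
acc={}
for n in("top","side"):
    L=[arm.camera(n)[0].astype(float) for _ in range(12)]; acc[n]=np.mean(L,0)
np.savez("avg0.npz",**acc)
t,s=acc["top"],acc["side"]
obs=[("top",dark(t,(198,252.3),3),(-85,50,58)),("top",dark(t,(248,242.5),5),(-85,-50,58)),("top",dark(t,(215.5,205.2),7),(0,0,66)),
("side",dark(s,(311,229.5),4),(-85,50,58)),("side",dark(s,(313.3,199),4),(-85,-50,58))]
for o in obs: print(o)
for cams in(("top",),("side",),("top","side")):
    def res(p):
        f=model(p); return np.concatenate([proj(n,np.array(f(*q))/1e3)[0]-uv for n,uv,q in obs if n in cams])
    r=least_squares(res,[535,-140,1.75]); f=model(r.x)
    print(cams,r.x[:2],np.degrees(r.x[2]),"resid",r.fun,"\n drift",f(-85,50,58),"bolt",f(-85,-50,58))
d=arm.camera("top")[1]
for p in((360,60),(370,200),(380,250),(400,150),(395,300)): print(p,at_d("top",p,d[p[1],p[0]])*1e3)
print(at_z("top",(328.5,240.9),.102)*1e3, at_z("side",(331.1,143.5),.102)*1e3)
print(dark(t,(335,209.5),5),at_z("top",(335,209.3),.100)*1e3)
g=t[243:262,188:208].mean(2); print(g.astype(int))
a=np.clip(t[240:265,185:211]*2.5-60,0,255)[:,:,::-1]; b=np.clip(s[218:242,298:324]*2.5-60,0,255)[:,:,::-1]
A=cv2.resize(a,(400,400),interpolation=cv2.INTER_CUBIC);B=cv2.resize(b,(400,400),interpolation=cv2.INTER_CUBIC)
cv2.imwrite("pics/hole.png",np.hstack([A,B]).clip(0,255).astype(np.uint8))
E
```

```text
('top', array([197.6, 251.9]), (-85, 50, 58))
('top', array([247.7, 242.4]), (-85, -50, 58))
('top', array([215.2, 204.9]), (0, 0, 66))
('side', array([310.9, 231. ]), (-85, 50, 58))
('side', array([313.1, 198.9]), (-85, -50, 58))
('top',) [ 539.1 -141. ] 11.008155108279986 resid [ 0.3 -0.1 -0.1  0.2 -0.2 -0.2] 
 drift [np.float64(446.1528747196697), np.float64(-108.16063251373667), 58] bolt [np.float64(465.2477459063222), np.float64(-206.32063401315162), 58]
('side',) [ 536.6 -137.5] 11.657656742263988 resid [ 0.  -0.5 -0.   0.7] 
 drift [np.float64(443.27297677603826), np.float64(-105.66674744959218), 58] bolt [np.float64(463.47933334926364), np.float64(-203.6039883441348), 58]
('top', 'side') [ 538.1 -140.4] 11.157537328278153 resid [ 0.1  0.5 -0.3  0.7 -0.5  0.4 -0.7 -1.4 -0.2 -0. ] 
 drift [np.float64(445.0499786115124), np.float64(-107.8261823249998), 58] bolt [np.float64(464.40070850195434), np.float64(-205.93606588780483), 58]
(360, 60) [1234.1 -652.2 -761.8]
(370, 200) [ 651.  -666.  -739.1]
(380, 250) [ 459.  -667.2 -626.8]
(400, 150) [ 762.5 -668.6 -380.1]
(395, 300) [ 299
[... 978 characters left out ...]
67  74  93 121 136 150 167 177 179]
 [138 167 175 169 152 141 129 105  82  72  69  75  88 112 132 143 156 171 178 180]
 [132 164 176 172 158 145 138 127 108  94  91  99 113 132 141 148 162 174 180 180]
 [126 161 176 177 168 155 145 140 132 125 123 128 134 143 148 158 170 178 180 181]
 [119 157 176 178 175 167 155 147 141 140 139 139 141 147 158 169 177 179 180 180]
 [113 150 173 178 178 175 168 160 153 150 148 149 150 158 169 176 179 181 180 180]
 [105 142 169 178 179 179 176 172 169 166 165 165 166 171 177 180 180 180 179 180]
 [100 136 167 178 178 179 179 178 177 176 176 177 176 178 179 180 180 180 181 180]
 [ 97 131 163 177 179 179 180 178 179 179 179 179 179 180 179 180 180 180 180 179]]
```

View pics/hole.png

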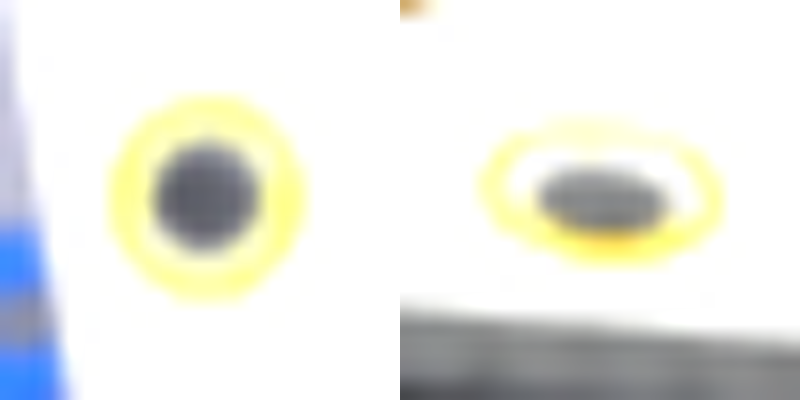

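The hole picture shows the ring hole at raw top (198,252), uniformly dark. Its right side is only slightly brighter, so it gives just a weak hint on the spacer, and I'll find it by feel. First I move over the red pin.

Request:
apply_moves(travel=[[28,-39,0],[29,-40,0],[29,-40,0],[29,-40,0],[29,-40,0],[29,-40,0],[29,-40,0],[29,-40,0],[29,-40,0],[29,-40,0]], rotation=[[0,0,6],[0,0,0],[0,0,0],[0,0,0],[0,0,0],[0,0,0],[0,0,0],[0,0,0],[0,0,0],[0,0,0]], jaw=[60,60,60,60,60,60,60,60,60,60])

```text
time: 3.55
eef_pos: [0.4804, 0.1906, 0.2224]
orientation: [179.7, -0.1, 168.8]
force: [0.8, 1.5, -1.3]
grip_width: 0.656
```

Request:
apply_moves(travel=[[0,-49,0],[0,-49,0],[0,-49,0],[0,-49,0],[0,-49,0],[0,-49,0],[0,-49,0],[0,-49,0],[0,-49,0],[0,-49,0]], rotation=[[0,0,0],[0,0,0],[0,0,0],[0,0,0],[0,0,0],[0,0,0],[0,0,0],[0,0,0],[0,0,0],[0,0,0]], jaw=[60,60,60,60,60,60,60,60,60,60])

```text
time: 4.55
eef_pos: [0.4818, -0.3096, 0.2241]
orientation: [179.7, 0.3, 168.8]
force: [2.2, 0.0, 0.4]
grip_width: 0.657
```

Request:
apply_moves(travel=[[-14,-47,0],[0,-3,-30],[0,0,-30],[0,0,-30]], rotation=[[0.3,0,-0.8],[0,0,0],[0,0,0],[0,0,0]], jaw=[60,60,60,60])

```text
time: 4.95
eef_pos: [0.4685, -0.3708, 0.1355]
orientation: [179.8, 0.8, 167.5]
force: [0.3, -0.4, -0.3]
grip_width: 0.658
```

```bash
python3 - <<'E'
from h import *
np.set_printoptions(precision=2,suppress=True)
s=arm.read_state(); print(s["eef_pos"]*1e3,s["orientation"])
im,d=arm.camera("top"); im2,_=arm.camera("side")
a=cv2.resize(im[180:300,270:390],(390,390),interpolation=cv2.INTER_CUBIC); b=cv2.resize(im2[90:210,270:390],(390,390),interpolation=cv2.INTER_CUBIC)
save(np.hstack([a,b]),"above.png")
E
```

```text
[ 468.5  -370.76  135.51] [179.8    0.84 167.53]
```

View pics/above.png

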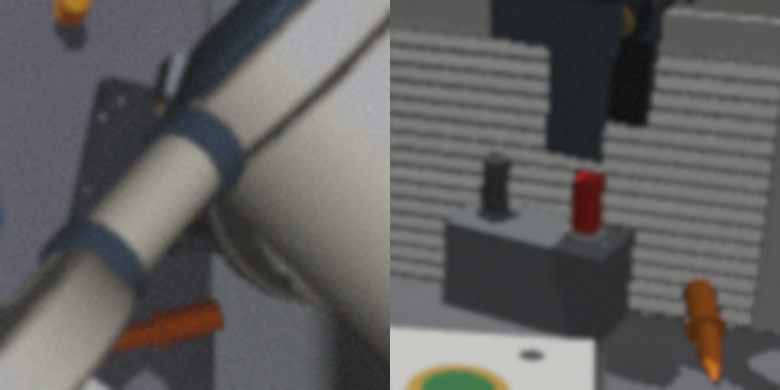

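Request:
apply_moves(travel=[[-1,11,0],[0,0,-20],[0,0,-20],[0,0,-18]], rotation=[[0,0.86,0.5],[0,0,0],[0,0,0],[0,0,0]], jaw=[60,60,60,60])

```text
time: 5.45
eef_pos: [0.4692, -0.3568, 0.0814]
orientation: [-179.9, -0.1, 168.2]
force: [-0.3, 0.7, -0.6]
grip_width: 0.662
```

```bash
cat > st.py <<'E'
from h import *
from scipy.spatial.transform import Rotation as R
np.set_printoptions(precision=2,suppress=True)
s=arm.read_state(); o=R.from_euler("xyz",s["orientation"],degrees=True)
z=o.as_matrix()[:,2]; up=np.array([0,0,-1.])
print("t",s["time"],"pos",s["eef_pos"]*1e3,"F",s["force"],"M",s["moment"],"jaw",s["grip_width"]*91.2,"ori",s["orientation"],"upright rotvec",np.degrees(np.cross(z,up)))
E
python3 st.py
```

```text
t 5.45 pos [ 469.2  -356.84   81.35] F [-0.26  0.66 -0.6 ] M [ 0.05 -0.05  0.01] jaw 60.384989271042805 ori [-179.94   -0.06  168.25] upright rotvec [ 0.05 -0.07  0.  ]
```

Request:
apply_moves(travel=[[-1,-2,-6],[0,0,0],[0,0,0],[0,0,0],[0,0,0],[0,0,0]], rotation=[[0,0,0],[0,0,0],[0,0,0],[0,0,0],[0,0,0],[0,0,0]], jaw=[60,10,10,10,10,10], grip_force=30)

```text
time: 6.05
eef_pos: [0.4705, -0.3584, 0.0805]
orientation: [-179.8, 0.1, 168.4]
force: [-0.6, -4.1, 2.1]
grip_width: 0.253
```

```bash
python3 st.py
```

```text
t 6.05 pos [ 470.46 -358.43   80.52] F [-0.56 -4.11  2.08] M [-0.8   0.19  0.04] jaw 23.053706001984832 ori [-179.76    0.13  168.42] upright rotvec [0.26 0.08 0.  ]
```

Request:
apply_moves(travel=[[0,0,0],[0,0,0]], rotation=[[0,0,0],[0,0,0]], jaw=[10,10])

```text
time: 6.25
eef_pos: [0.4705, -0.36, 0.0812]
orientation: [-179.6, 0.2, 168.4]
force: [-1.5, -0.3, -1.1]
grip_width: 0.216
```

```bash
python3 st.py
```

```text
t 6.25 pos [ 470.53 -359.95   81.22] F [-1.46 -0.34 -1.06] M [-0.01  0.08  0.06] jaw 19.654318698603884 ori [-179.61    0.19  168.42] upright rotvec [0.42 0.11 0.  ]
```

Request:
apply_moves(travel=[[0,0,5],[0,0,20],[0,0,25],[0,0,25],[-5,40,0],[-5,45,0],[-5,45,0],[-4,45,0],[-4,40,0],[-1,25,0]], rotation=[[0,0,0],[0,0,0],[0,0,0],[0,0,0],[0.4,0,0],[0,0,0],[0,0,0],[0,0,0],[0,0,0],[0,0,0]], jaw=[10,10,10,10,10,10,10,10,10,10], grip_force=50)

```text
time: 7.25
eef_pos: [0.4443, -0.1147, 0.1622]
orientation: [179.9, 0.3, 168.1]
force: [0.2, 0.6, -1.6]
grip_width: 0.205
```

```bash
python3 st.py
```

```text
t 7.25 pos [ 444.32 -114.67  162.19] F [ 0.22  0.58 -1.64] M [ 0.05 -0.02 -0.  ] jaw 18.681911548254305 ori [179.94   0.29 168.06] upright rotvec [0.   0.29 0.  ]
```

Request:
apply_moves(travel=[[2,7,-7],[0,0,0]], rotation=[[0,0.29,0],[0,0,0]], jaw=[10,10])

```text
time: 7.45
eef_pos: [0.4458, -0.1044, 0.1557]
orientation: [180.0, -0.0, 168.3]
force: [-0.4, -0.7, -1.5]
grip_width: 0.21
```

```bash
python3 st.py; python3 - <<'E'
from h import *
np.set_printoptions(precision=2,suppress=True)
p=arm.read_state()["eef_pos"]
im,d=arm.camera("side"); zc=p[2]-.0212
for q in("drift_collar","drift_grip"):
    for x in arm.spot_point(q,"side")[:2]: 
        uv=x["point"][::-1]; print(q,x["confidence"],uv,"expected",proj("side",p+[0,0,-.0212+(.026 if q[-1]=="p" else 0)]))
        print(at_z("side",uv,zc)*1e3)
print("tip exp",proj("side",[p[0],p[1],zc-.046]), "collar exp",proj("side",[p[0],p[1],zc]))
save(im,"side1.png",(250,120,370,250),4.5)
E
```

```text
t 7.45 pos [ 445.76 -104.4   155.71] F [-0.44 -0.72 -1.47] M [-0.03 -0.03  0.01] jaw 19.162755363206667 ori [179.97  -0.01 168.26] upright rotvec [-0.03 -0.   -0.  ]
drift_collar 0.83 [365.5, 188.8] expected [[311.63 187.44]]
[ 369.65 -126.4   134.51]
drift_collar 0.82 [315.6, 185.6] expected [[311.63 187.44]]
[ 441.54 -112.17  134.51]
drift_grip 0.55 [363.5, 186.5] expected [[312.52 171.79]]
[ 373.5  -132.81  134.51]
drift_grip 0.5 [315.4, 170.2] expected [[312.52 171.79]]
[ 454.18 -164.25  134.51]
tip exp [[310.13 213.88]] collar exp [[311.63 187.44]]
```

View pics/side1.png

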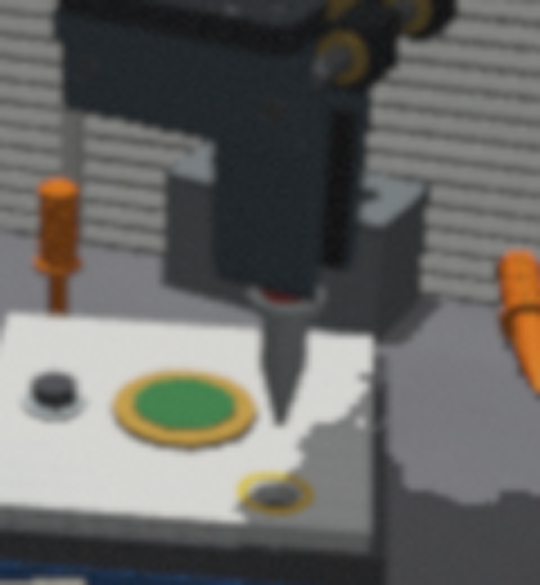

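The tip shows at raw side (312.4,214.2), about 2.3 px to the right of where the TCP axis would put it. So the pin sits about 3 mm toward -x in the hand, which agrees with the holder estimate. I correct for that and descend.

Request:
apply_moves(travel=[[1.7,-2.5,-8],[0,0,-8],[0,0,-8],[0,0,0]], rotation=[[0,0,0],[0,0,0],[0,0,0],[0,0,0]], jaw=[10,10,10,10])

```text
time: 8.0
eef_pos: [0.4483, -0.1117, 0.1298]
orientation: [-180.0, 0.1, 167.9]
force: [-0.1, 0.1, -1.3]
grip_width: 0.205
```

```bash
python3 st.py
```

```text
t 8.0 pos [ 448.34 -111.73  129.79] F [-0.07  0.11 -1.29] M [ 0.05  0.02 -0.09] jaw 18.741545516347273 ori [-179.99    0.08  167.93] upright rotvec [0.02 0.07 0.  ]
```

Request:
apply_moves(travel=[[-0.8,4.5,0],[0,0,0]], rotation=[[0,0,0],[0,0,0]], jaw=[10,10])

```text
time: 8.2
eef_pos: [0.4472, -0.1071, 0.1293]
orientation: [180.0, 0.0, 167.9]
force: [0.2, -0.4, -1.2]
grip_width: 0.207
```

Request:
apply_moves(travel=[[0,0,0]], rotation=[[0,0,0]], jaw=[10])

```text
time: 8.3
eef_pos: [0.4472, -0.107, 0.1294]
orientation: [180.0, 0.0, 167.9]
force: [0.3, -0.4, -1.0]
grip_width: 0.207
```

Request:
apply_moves(travel=[[0,0,-2]], rotation=[[0,0,0]], jaw=[10])

```text
time: 8.4
eef_pos: [0.4474, -0.1069, 0.1277]
orientation: [-180.0, 0.1, 167.9]
force: [-0.3, 0.1, -1.5]
grip_width: 0.208
```

Request:
apply_moves(travel=[[0,0,-1.5],[0,0,-1.5]], rotation=[[0,0,0],[0,0,0]], jaw=[10,10])

```text
time: 8.6
eef_pos: [0.4476, -0.1069, 0.1247]
orientation: [-180.0, 0.1, 167.9]
force: [0.3, 0.8, -1.9]
grip_width: 0.208
```

Request:
apply_moves(travel=[[0,0,-1.5],[0,0,-1.5]], rotation=[[0,0,0],[0,0,0]], jaw=[10,10])

```text
time: 8.8
eef_pos: [0.4477, -0.1069, 0.1214]
orientation: [-180.0, 0.1, 167.9]
force: [-0.0, 0.5, -1.7]
grip_width: 0.207
```

Request:
apply_moves(travel=[[0,0,-1.5],[0,0,0]], rotation=[[0,0,0],[0,0,0]], jaw=[10,10])

```text
time: 9.0
eef_pos: [0.4476, -0.1069, 0.1196]
orientation: [-180.0, 0.1, 167.9]
force: [0.6, 0.6, -1.5]
grip_width: 0.209
```

Request:
apply_moves(travel=[[0,0,-1.2],[0,0,-1.2]], rotation=[[0,0,0],[0,0,0]], jaw=[10,10])

```text
time: 9.2
eef_pos: [0.4476, -0.1069, 0.1171]
orientation: [-180.0, 0.1, 167.9]
force: [0.1, 0.1, -1.2]
grip_width: 0.206
```

Request:
apply_moves(travel=[[0,0,-1.2],[0,0,-1.2]], rotation=[[0,0,0],[0,0,0]], jaw=[10,10])

```text
time: 9.4
eef_pos: [0.4477, -0.107, 0.1145]
orientation: [-180.0, 0.1, 167.9]
force: [0.0, -0.7, -1.9]
grip_width: 0.208
```

Request:
apply_moves(travel=[[0,0,-1.2],[0,0,-1.2]], rotation=[[0,0,0],[0,0,0]], jaw=[10,10])

```text
time: 9.6
eef_pos: [0.4476, -0.107, 0.1119]
orientation: [-180.0, 0.1, 167.9]
force: [-1.0, 0.2, -0.2]
grip_width: 0.206
```

Request:
apply_moves(travel=[[0,0,-1.2],[0,0,-1]], rotation=[[0,0,0],[0,0,0]], jaw=[10,10])

```text
time: 9.8
eef_pos: [0.4474, -0.1069, 0.1095]
orientation: [-180.0, 0.1, 167.9]
force: [-0.6, -0.4, -0.3]
grip_width: 0.207
```

Request:
apply_moves(travel=[[0,0,-1],[0,0,-1]], rotation=[[0,0,0],[0,0,0]], jaw=[10,10])

```text
time: 10.0
eef_pos: [0.4471, -0.1069, 0.1072]
orientation: [-180.0, 0.0, 167.9]
force: [-2.1, -0.9, 0.9]
grip_width: 0.209
```

Request:
apply_moves(travel=[[-0.6,-0.2,-0.5],[0,0,-0.5]], rotation=[[0,0,0],[0,0,0]], jaw=[10,10])

```text
time: 10.2
eef_pos: [0.4465, -0.1071, 0.1061]
orientation: [-180.0, 0.0, 167.9]
force: [-1.0, -0.8, -0.5]
grip_width: 0.211
```

```bash
python3 st.py
```

```text
t 10.2 pos [ 446.46 -107.11  106.09] F [-0.97 -0.8  -0.53] M [-0.09  0.19  0.01] jaw 19.255664682089026 ori [-179.98    0.03  167.94] upright rotvec [0.02 0.03 0.  ]
```

Request:
apply_moves(travel=[[-0.2,-0.1,-0.8],[0,0,-0.8]], rotation=[[0,0,0],[0,0,0]], jaw=[10,10])

```text
time: 10.4
eef_pos: [0.4463, -0.1073, 0.1045]
orientation: [-180.0, 0.0, 167.9]
force: [-1.8, 0.3, 1.0]
grip_width: 0.206
```

Request:
apply_moves(travel=[[-0.3,-0.2,-0.8],[0,0,-0.4]], rotation=[[0,0,0],[0,0,0]], jaw=[10,10])

```text
time: 10.6
eef_pos: [0.446, -0.1075, 0.1032]
orientation: [-180.0, 0.0, 167.9]
force: [-1.8, -1.3, 1.2]
grip_width: 0.21
```

```bash
python3 st.py
```

```text
t 10.6 pos [ 445.96 -107.53  103.17] F [-1.85 -1.29  1.23] M [-0.18  0.4  -0.02] jaw 19.149476251394667 ori [-179.98    0.05  167.94] upright rotvec [0.03 0.04 0.  ]
```

Request:
apply_moves(travel=[[-0.5,-0.4,-0.7],[-0.2,-0.1,-0.7]], rotation=[[0,0,0],[0,0,0]], jaw=[10,10])

```text
time: 10.8
eef_pos: [0.4454, -0.1081, 0.1017]
orientation: [-180.0, 0.1, 167.9]
force: [-0.6, -0.2, 2.0]
grip_width: 0.208
```

```bash
python3 st.py
```

```text
t 10.8 pos [ 445.44 -108.11  101.73] F [-0.58 -0.16  2.02] M [-0.03  0.17  0.04] jaw 18.985550029475338 ori [-179.98    0.07  167.94] upright rotvec [0.04 0.07 0.  ]
```

Request:
apply_moves(travel=[[-0.1,0,-0.7],[0,0,-0.7]], rotation=[[0,0,0],[0,0,0]], jaw=[10,10])

```text
time: 11.0
eef_pos: [0.4456, -0.1083, 0.1004]
orientation: [-180.0, 0.1, 167.9]
force: [-1.4, -0.0, 5.0]
grip_width: 0.209
```

```bash
python3 st.py
```

```text
t 11.0 pos [ 445.59 -108.26  100.42] F [-1.43 -0.01  4.99] M [-0.14  0.45 -0.01] jaw 19.07621765923392 ori [-179.97    0.11  167.94] upright rotvec [0.05 0.1  0.  ]
```

Request:
apply_moves(travel=[[-0.5,0,-0.5],[-0.2,0,-0.5]], rotation=[[0,0,0],[0,0,0]], jaw=[10,10])

```text
time: 11.2
eef_pos: [0.4453, -0.1084, 0.0996]
orientation: [-180.0, 0.2, 167.9]
force: [-1.3, 0.3, 6.5]
grip_width: 0.207
```

```bash
python3 st.py
```

```text
t 11.2 pos [ 445.32 -108.45   99.61] F [-1.25  0.31  6.5 ] M [-0.03  0.23  0.03] jaw 18.906439323833766 ori [-179.96    0.17  167.94] upright rotvec [0.08 0.16 0.  ]
```

Request:
apply_moves(travel=[[-1,0,-0.4]], rotation=[[0,0,0]], jaw=[10])

```text
time: 11.3
eef_pos: [0.4448, -0.1086, 0.0994]
orientation: [-180.0, 0.2, 167.9]
force: [0.9, -0.3, 5.1]
grip_width: 0.209
```

Request:
apply_moves(travel=[[-0.6,0,-0.4]], rotation=[[0,0,0]], jaw=[10])

```text
time: 11.4
eef_pos: [0.4448, -0.1087, 0.0992]
orientation: [-180.0, 0.3, 167.9]
force: [0.1, -0.6, 5.9]
grip_width: 0.209
```

```bash
python3 st.py
```

```text
t 11.4 pos [ 444.78 -108.73   99.22] F [ 0.07 -0.57  5.93] M [ 0.18 -0.19  0.02] jaw 19.062533665345597 ori [-179.95    0.31  167.93] upright rotvec [0.11 0.29 0.  ]
```

Request:
apply_moves(travel=[[0,-0.2,-0.8],[0,0,-0.8]], rotation=[[0,0,0],[0,0,0]], jaw=[10,10])

```text
time: 11.6
eef_pos: [0.4451, -0.1089, 0.098]
orientation: [-180.0, 0.4, 167.9]
force: [-2.2, -0.9, 3.5]
grip_width: 0.209
```

```bash
python3 st.py
```

```text
t 11.6 pos [ 445.13 -108.93   97.95] F [-2.18 -0.92  3.47] M [-0.2   0.55  0.01] jaw 19.062615626962685 ori [-179.96    0.37  167.93] upright rotvec [0.12 0.35 0.  ]
```

Request:
apply_moves(travel=[[-0.5,-0.2,-0.7],[-0.3,-0.1,-0.7]], rotation=[[0,0.2,0],[0,0,0]], jaw=[10,10])

```text
time: 11.8
eef_pos: [0.4446, -0.1094, 0.0966]
orientation: [-179.9, 0.2, 167.9]
force: [-0.2, 0.1, 4.1]
grip_width: 0.204
```

```bash
python3 st.py
```

```text
t 11.8 pos [ 444.61 -109.35   96.6 ] F [-0.18  0.12  4.1 ] M [-0.03  0.13 -0.05] jaw 18.62761121324204 ori [-179.91    0.21  167.92] upright rotvec [0.14 0.18 0.  ]
```

Request:
apply_moves(travel=[[-0.2,-0.2,-0.8],[-0.2,-0.1,-0.8]], rotation=[[0,0.1,0],[0,0,0]], jaw=[10,10])

```text
time: 12.0
eef_pos: [0.4444, -0.1096, 0.095]
orientation: [-179.9, 0.1, 167.9]
force: [-0.7, 0.2, 7.5]
grip_width: 0.212
```

```bash
python3 st.py
```

```text
t 12.0 pos [ 444.42 -109.59   95.05] F [-0.74  0.19  7.53] M [0.3  0.25 0.05] jaw 19.337920277745386 ori [-179.89    0.13  167.92] upright rotvec [0.13 0.1  0.  ]
```

Request:
apply_moves(travel=[[-0.2,0,-0.7],[-0.1,0,-0.7]], rotation=[[0,0,0],[0,0,0]], jaw=[10,10])

```text
time: 12.2
eef_pos: [0.4442, -0.1095, 0.0938]
orientation: [-179.9, 0.1, 167.9]
force: [-1.2, 1.4, 9.3]
grip_width: 0.21
```

```bash
python3 st.py
```

```text
t 12.2 pos [ 444.18 -109.49   93.77] F [-1.17  1.41  9.34] M [0.24 0.41 0.03] jaw 19.187092369886138 ori [-179.91    0.13  167.91] upright rotvec [0.12 0.11 0.  ]
```

Request:
apply_moves(travel=[[-0.4,0.4,-0.6],[-0.2,0.2,-0.6]], rotation=[[0.1,0.1,0],[0,0,0]], jaw=[10,10])

```text
time: 12.4
eef_pos: [0.444, -0.1091, 0.0929]
orientation: [-180.0, 0.1, 167.9]
force: [-1.4, -1.4, 9.3]
grip_width: 0.209
```

```bash
python3 st.py
```

```text
t 12.4 pos [ 443.95 -109.11   92.86] F [-1.43 -1.39  9.25] M [-0.22  0.41  0.03] jaw 19.096282662255707 ori [-179.97    0.07  167.92] upright rotvec [0.05 0.06 0.  ]
```

Request:
apply_moves(travel=[[-0.5,-0.3,-0.6],[-0.3,0,-0.6]], rotation=[[0,0,0],[0,0,0]], jaw=[10,10])

```text
time: 12.6
eef_pos: [0.4434, -0.1094, 0.0918]
orientation: [-180.0, 0.1, 167.9]
force: [0.9, 1.5, 4.4]
grip_width: 0.211
```

```bash
python3 st.py
```

```text
t 12.6 pos [ 443.36 -109.37   91.83] F [0.85 1.47 4.39] M [ 0.31  0.09 -0.04] jaw 19.278070415401814 ori [-179.97    0.09  167.91] upright rotvec [0.04 0.09 0.  ]
```

Request:
apply_moves(travel=[[0,0.2,-0.8],[0,0.1,-0.8]], rotation=[[0,0,0],[0,0,0]], jaw=[10,10])

```text
time: 12.8
eef_pos: [0.4434, -0.1091, 0.0903]
orientation: [-180.0, 0.1, 167.9]
force: [-1.5, -0.1, 7.9]
grip_width: 0.207
```

```bash
python3 st.py
```

```text
t 12.8 pos [ 443.39 -109.09   90.26] F [-1.52 -0.1   7.93] M [-0.12  0.4   0.04] jaw 18.911194868149874 ori [-179.97    0.1   167.91] upright rotvec [0.05 0.09 0.  ]
```

Request:
apply_moves(travel=[[-0.5,0,-0.6],[-0.2,0,-0.6]], rotation=[[0,0,0],[0,0,0]], jaw=[10,10])

```text
time: 13.0
eef_pos: [0.443, -0.1092, 0.0891]
orientation: [-180.0, 0.1, 167.9]
force: [-0.6, 0.7, 7.3]
grip_width: 0.21
```

```bash
python3 st.py
```

```text
t 13.0 pos [ 443.01 -109.16   89.13] F [-0.57  0.7   7.31] M [ 0.22  0.11 -0.02] jaw 19.110383903959303 ori [-179.97    0.14  167.91] upright rotvec [0.06 0.13 0.  ]
```

Request:
apply_moves(travel=[[-0.3,0,-0.7],[-0.1,0,-0.7],[-0.1,0,-0.6]], rotation=[[0,0.1,0],[0,0,0],[0,0,0]], jaw=[10,10,10])

```text
time: 13.3
eef_pos: [0.4431, -0.1092, 0.0872]
orientation: [-180.0, 0.1, 167.9]
force: [-0.8, 0.5, 6.9]
grip_width: 0.209
```

Request:
apply_moves(travel=[[-0.3,0,-0.8],[-0.1,0.1,-0.8],[-0.1,0,-0.8]], rotation=[[0,0.1,0],[0,0,0],[0,0,0]], jaw=[10,10,10])

```text
time: 13.6
eef_pos: [0.4431, -0.1091, 0.085]
orientation: [-179.9, 0.1, 167.9]
force: [-1.6, 0.2, 7.0]
grip_width: 0.212
```

Request:
apply_moves(travel=[[-0.4,0,-0.8],[-0.1,0,-0.8],[-0.1,0,-0.8]], rotation=[[0,0,0],[0,0,0],[0,0,0]], jaw=[10,10,10])

```text
time: 13.9
eef_pos: [0.443, -0.1091, 0.0827]
orientation: [-179.9, 0.1, 167.9]
force: [-1.5, 0.2, 6.5]
grip_width: 0.21
```

Request:
apply_moves(travel=[[-0.4,0,-0.8],[-0.1,0,-0.8],[-0.1,0,-0.6]], rotation=[[0,0,0],[0,0,0],[0,0,0]], jaw=[10,10,10])

```text
time: 14.2
eef_pos: [0.4429, -0.1092, 0.0806]
orientation: [-179.9, 0.2, 167.9]
force: [-1.1, -0.0, 7.7]
grip_width: 0.209
```

```bash
python3 st.py
```

```text
t 14.2 pos [ 442.86 -109.16   80.62] F [-1.07 -0.05  7.66] M [0.18 0.19 0.  ] jaw 19.0497042404031 ori [-179.94    0.18  167.88] upright rotvec [0.09 0.16 0.  ]
```

Request:
apply_moves(travel=[[-0.3,0,-0.7],[0,0,-0.6]], rotation=[[0,0.1,0],[0,0,0]], jaw=[10,10])

```text
time: 14.4
eef_pos: [0.4429, -0.1092, 0.0794]
orientation: [-179.9, 0.1, 167.9]
force: [-0.9, 0.9, 7.7]
grip_width: 0.209
```

Request:
apply_moves(travel=[[-0.2,0,-0.6],[0,0,-0.6]], rotation=[[0,0,0],[0,0,0]], jaw=[10,10])

```text
time: 14.6
eef_pos: [0.4429, -0.1091, 0.0783]
orientation: [-179.9, 0.1, 167.9]
force: [-1.8, 0.4, 6.4]
grip_width: 0.211
```

Request:
apply_moves(travel=[[-0.3,0,-0.6],[0,0,-0.6]], rotation=[[0,0,0],[0,0,0]], jaw=[10,10])

```text
time: 14.8
eef_pos: [0.4429, -0.1091, 0.0772]
orientation: [-179.9, 0.2, 167.9]
force: [-1.7, 0.4, 7.2]
grip_width: 0.213
```

Request:
apply_moves(travel=[[-0.2,0,-0.6],[0,0,-0.6]], rotation=[[0,0,0],[0,0,0]], jaw=[10,10])

```text
time: 15.0
eef_pos: [0.4429, -0.1092, 0.076]
orientation: [-179.9, 0.2, 167.9]
force: [-2.8, -0.3, 8.6]
grip_width: 0.21
```

```bash
python3 st.py
```

```text
t 15.0 pos [ 442.87 -109.16   76.05] F [-2.81 -0.32  8.61] M [0.13 0.43 0.01] jaw 19.17324061858202 ori [-179.93    0.19  167.87] upright rotvec [0.11 0.17 0.  ]
```

```bash
python3 - <<'E'
from h import *
im,d=arm.camera("side"); p=arm.read_state()["eef_pos"]
for z in(.058,.063,.068): print(z,proj("side",[p[0]-.003,p[1],z]))
save(im,"side2.png",(270,160,360,240),8)
E
```

```text
0.058 [[313.62397659 229.7306189 ]]
0.063 [[313.78714526 227.03811495]]
0.068 [[313.9515483  224.32934449]]
```

View pics/side2.png

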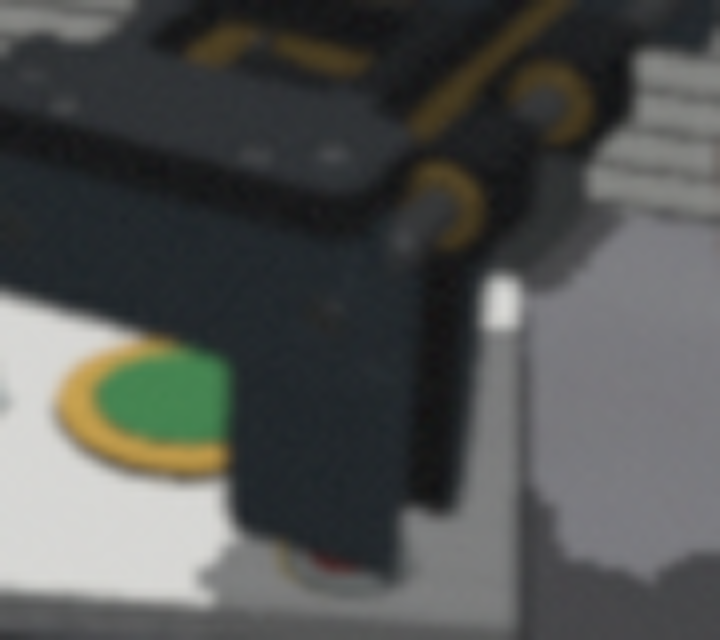

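Request:
apply_moves(travel=[[-0.2,0,-0.6],[0,0,-0.6],[0,0,-0.6]], rotation=[[0.1,0.1,0],[0,0,0],[0,0,0]], jaw=[10,10,10])

```text
time: 15.35
eef_pos: [0.4427, -0.1091, 0.0746]
orientation: [180.0, 0.1, 167.9]
force: [-4.0, 0.7, 13.6]
grip_width: 0.21
```

```bash
python3 - <<'E'
from h import *
p=[.4398,-.1091]
for z in(.058,.061,.063,.066):
    a=np.radians(np.arange(0,360,5)); q=proj("side",np.c_[p[0]+.013*np.cos(a),p[1]+.013*np.sin(a),0*a+z]); print(z,"rim rows",q[:,1].min(),q[:,1].max(),"cols",q[:,0].min(),q[:,0].max())
im,_=arm.camera("side"); print(im[225:240,300:322].sum(2)//3)
E
python3 st.py
```

```text
0.058 rim rows 225.30111233124703 234.3357871588382 cols 305.3088623763156 321.9704459245129
0.061 rim rows 223.7044026195352 232.70491016990422 cols 305.3913358268898 322.08360634123426
0.063 rim rows 222.6367654639501 231.61434670314839 cols 305.4465253872562 322.1593306733112
0.066 rim rows 221.03053594280294 229.97350355615993 cols 305.52962271540395 322.27334612960396
[[ 47  38  39  38  39  38  40  38  39  37  37  39  38  38  38  39  38  38
   43  59  88 109]
 [ 63  47  43  40  38  37  37  38  36  38  38  40  38  37  39  40  38  40
   41  61  96 120]
 [ 94  77  65  53  46  40  38  40  37  39  39  40  40  39  38  38  38  39
   43  63  95 119]
 [117 109  95  84  72  57  46  41  40  38  36  35  40  39  38  37  39  41
   42  58  88 113]
 [123 122 118 114 102  83  70  61  49  40  38  37  37  36  36  38  37  39
   42  59  87 110]
 [125 124 125 122 115 101  92  87  71  53  44  41  37  36  39  37  38  40
   45  62  87 107]
 [126 126 126 124 120 111 104  98  89  77  67  57  49  47  45  45  44  41
   47  65  88 107]
 [126 127 126 126 124 120 112 105  98  95  90  82  75  74  72  71  66  59
   60  77  97 113]
 [125 125 125 125 125 125 120 114 106 102 102 101  99  98  97  95  93  89
   88  98 113 122]
 [121 122 123 123 122 122 121 121 117 114 113 110 110 110 109 109 107 106
  111 118 121 124]
 [113 116 116 116 115 116 117 118 117 118 118 117 118 118 118 118 118 119
  119 122 122 123]
 [ 97 102 103 101 102 104 104 106 109 109 109 111 113 114 114 114 114 115
  117 117 118 119]
 [ 89  89  90  89  90  91  92  92  92  92  93  93  96  95  97  99 100 103
  103 105 107 109]
 [ 87  86  86  86  87  87  86  87  87  86  87  87  87  87  88  89  89  90
   90  91  93  93]
 [ 80  82  82  82  83  84  84  86  85  86  86  86  86  85  85  85  86  86
   86  86  87  87]]
t 15.4 pos [ 442.7  -109.15   74.55] F [-2.74 -0.01 13.27] M [0.15 0.42 0.01] jaw 19.26087717942414 ori [179.99   0.09 167.87] upright rotvec [0.01 0.09 0.  ]
```

Request:
apply_moves(travel=[[0,0,0],[0,0,0],[0,0,0],[0,0,0],[0,0,15],[0,0,20],[0,0,20],[0,-45,10],[0,-45,0],[0,-45,0]], rotation=[[0,0,0],[0,0,0],[0,0,0],[0,0,0],[0,0,0],[0,0,0],[0,0,0],[0,0,0],[0,0,0],[0,0,0]], jaw=[45,45,45,45,45,45,45,45,45,45])

```text
time: 16.4
eef_pos: [0.4415, -0.2429, 0.1414]
orientation: [179.9, -0.1, 168.3]
force: [0.8, 1.0, 0.3]
grip_width: 0.489
```

Request:
apply_moves(travel=[[17,-40,0],[17,-40,0],[15,-25,0],[0,0,0]], rotation=[[0,0,0],[0,0,0],[0,0,0],[0,0,0]], jaw=[45,45,45,45])

```text
time: 16.8
eef_pos: [0.4908, -0.3581, 0.1413]
orientation: [-180.0, -0.0, 168.0]
force: [-0.2, -0.1, -0.5]
grip_width: 0.493
```

```bash
python3 st.py; python3 - <<'E'
from h import *
np.set_printoptions(precision=1,suppress=True)
L=[arm.camera("side") for _ in range(4)];im=np.mean([l[0] for l in L],0)
t=[arm.camera("top") for _ in range(4)]; tm=np.mean([l[0] for l in t],0)
np.savez("avg1.npz",top=tm,side=im)
for q,z in(("drift_collar",.058),("drift_grip",.084),("cover_bolt_hole",.058),("cover",.05)):
  for c in("side","top"):
    print(q,c,[(round(x["confidence"],2),x["point"][::-1],at_z(c,x["point"][::-1],z)*1e3) for x in arm.spot_point(q,c)[:2]])
a=cv2.resize(im[160:250,240:350],None,fx=4.5,fy=4.5,interpolation=cv2.INTER_CUBIC)
b=cv2.resize(tm[190:280,170:265],None,fx=4.5,fy=4.5,interpolation=cv2.INTER_CUBIC)[:405]
o=np.hstack([a[:405],b])[:,:,::-1]; o=cv2.resize(o,(800,int(405*800/o.shape[1])))
cv2.imwrite("pics/seated.png",np.clip(o*1.2,0,255).astype(np.uint8))
E
```

```text
t 16.8 pos [ 490.84 -358.06  141.33] F [-0.23 -0.12 -0.47] M [-0.03 -0.02  0.01] jaw 44.97328104529788 ori [-179.97   -0.01  168.04] upright rotvec [ 0.02 -0.01  0.  ]
drift_collar side [(0.77, [315.2, 227.5], array([ 439. , -116.3,   58. ])), (0.64, [368.8, 190.8], array([ 376.3, -268.4,   58. ]))]
drift_collar top [(0.72, [317.7, 280.0], array([ 393.2, -344.5,   58. ])), (0.65, [196.7, 254.2], array([ 441.5, -106. ,   58. ]))]
drift_grip side [(0.62, [313.0, 213.7], array([ 443.3, -113.8,   84. ])), (0.59, [366.2, 182.1], array([ 380.9, -249.7,   84. ]))]
drift_grip top [(0.55, [331.0, 280.7], array([ 393.4, -366.1,   84. ])), (0.46, [197.7, 254.1], array([ 441.8, -111.2,   84. ]))]
cover_bolt_hole side [(0.73, [220.2, 174.5], array([ 657. , -241.4,   58. ])), (0.67, [312.5, 198.5], array([ 465.3, -207. ,   58. ]))]
cover_bolt_hole top [(0.73, [247.5, 246.0], array([ 458.7, -206.2,   58. ])), (0.38, [316.4, 127.7], array([ 701.1, -345.5,   58. ]))]
cover side [(0.87, [265.5, 217.0], array([ 527.6, -132.9,   50. ])), (0.69, [287.9, 240.3], array([472.8, -78.9,  50. ]))]
cover top [(0.82, [215.7, 209.2], array([ 531.9, -141.2,   50. ]))]
```

View pics/seated.png

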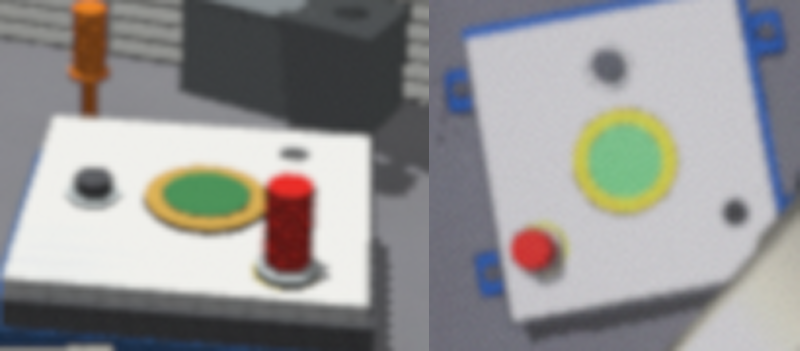

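```bash
python3 - <<'E'
from h import *
np.set_printoptions(precision=2,suppress=True)
def tri(uvt,uvs):
    o1,v1=ray("top",uvt);o2,v2=ray("side",uvs)
    A=np.c_[v1,-v2]; k=np.linalg.lstsq(A,o2-o1,rcond=None)[0]; p,q=o1+k[0]*v1,o2+k[1]*v2
    return (p+q)/2*1e3,(p-q)*1e3
def red(im,box,top):
    l,t,r,b=box; g=np.clip(im[t:b,l:r,0]-im[t:b,l:r,1:].max(2),0,None)
    if top: g=np.clip(g-.5*g.max(),0,None) 
    else: g=np.clip(g-.80*g.max(),0,None)
    yy,xx=np.mgrid[t:b,l:r]; return np.array([(g*xx).sum(),(g*yy).sum()])/g.sum(), g.max()
for f,bt,bs in(("avg0.npz",(320,232,338,250),(322,138,342,165)),("avg1.npz",(188,244,208,264),(300,198,325,232))):
    A=np.load(f); a,_=red(A["top"],bt,1); b,_=red(A["side"],bs,0); print(f,a,b,*tri(a,b))
    l,t,r,bb=bs; c=int(round(b[0])); print(c,(A["side"][t:bb+6,c].astype(int)).tolist())
E
```

```text
avg0.npz [329.01 240.56] [330.71 143.96] [ 468.47 -360.37  100.83] [1.35 0.24 0.  ]
331 [[102, 102, 100], [113, 113, 111], [114, 114, 112], [114, 103, 101], [140, 77, 74], [175, 48, 45], [181, 36, 32], [161, 33, 29], [118, 25, 21], [89, 21, 19], [84, 20, 17], [83, 19, 18], [84, 20, 17], [84, 19, 18], [84, 19, 18], [84, 19, 17], [86, 20, 18], [84, 19, 18], [85, 19, 18], [86, 20, 18], [89, 18, 18], [87, 20, 19], [88, 24, 23], [85, 51, 51], [103, 94, 94], [112, 115, 115], [86, 90, 91], [84, 88, 90], [102, 107, 110], [106, 111, 114], [98, 103, 106], [76, 80, 82], [55, 57, 59]]
avg1.npz [195.81 253.54] [313.99 207.34] [ 442.14 -109.48   98.12] [1.36 0.26 0.03]
314 [[118, 119, 119], [96, 97, 97], [127, 127, 125], [172, 172, 170], [195, 192, 189], [198, 180, 177], [195, 134, 131], [194, 73, 70], [194, 41, 37], [194, 39, 35], [193, 38, 33], [181, 37, 32], [144, 31, 28], [102, 24, 21], [92, 20, 19], [95, 21, 19], [87, 19, 17], [85, 21, 18], [82, 19, 17], [85, 20, 19], [89, 21, 19], [89, 20, 17], [91, 21, 19], [85, 19, 17], [84, 19, 18], [82, 18, 16], [85, 20, 17], [89, 18, 17], [83, 18, 16], [82, 20, 19], [81, 23, 22], [87, 55, 53], [112, 105, 105], [132, 136, 136], [100, 104, 104], [90, 90, 87], [135, 135, 130], [183, 183, 179], [177, 177, 174], [124, 124, 123]]
```

```bash
python3 - <<'E'
from cov import *
np.set_printoptions(precision=2,suppress=True)
def tri(uvt,uvs):
    o1,v1=ray("top",uvt);o2,v2=ray("side",uvs)
    k=np.linalg.lstsq(np.c_[v1,-v2],o2-o1,rcond=None)[0]; p,q=o1+k[0]*v1,o2+k[1]*v2
    return (p+q)/2*1e3,(p-q)*1e3
A=np.load("avg0.npz");B=np.load("avg1.npz")
for n,M,a,b in(("hole0",A,(248,242.5),(313.3,199)),("hole1",B,(247.5,244),(313,198.8))):
    a,b=dark(M["top"],a,5),dark(M["side"],b,4); print(n,a,b,*tri(a,b),at_z("top",a,.058)*1e3,at_z("side",b,.058)*1e3)
a,b=dark(A["top"],(215.2,205),7),dark(B["top"],(216,206.5),7); print("head shift px",a,b,at_z("top",a,.066)*1e3,at_z("top",b,.066)*1e3)
print(A["top"][202:217,326:344].mean(2).astype(int)); print(A["side"][132:162,296:312].mean(2).astype(int))
E
```

```text
hole0 [247.72 242.42] [313.09 198.89] [ 464.94 -206.67   57.52] [1.58 0.31 0.04] [ 465.72 -206.52   58.  ] [ 463.96 -205.93   58.  ]
hole1 [248.08 244.05] [314.8  199.01] [ 461.88 -207.39   57.46] [1.3  0.25 0.03] [ 462.52 -207.27   58.  ] [ 461.03 -206.53   58.  ]
head shift px [215.18 204.93] [215.74 206.76] [ 538.83 -141.38   66.  ] [ 535.21 -142.56   66.  ]
[[137 136 135 136 136 134 133 131 129 129 127 127 129 130 131 131 128 129]
 [136 135 137 135 134 132 127 120 116 112 111 112 117 124 130 132 133 132]
 [137 135 134 131 127 120 110 101  95  93  91  92  99 110 122 129 132 133]
 [135 134 130 121 111  98  87  81  81  80  79  80  83  92 108 123 130 132]
 [135 130 119 103  85  74  69  74  78  79  77  77  78  83  95 116 129 132]
 [133 121 102  79  61  57  63  74  79  80  78  77  76  78  90 112 128 132]
 [129 112  83  60  48  49  61  73  79  79  80  78  76  77  89 111 127 132]
 [127 104  72  50  45  44  56  69  77  80  78  77  76  78  91 113 128 132]
 [127 100  68  49  43  44  50  62  73  77  77  75  75  81  98 118 129 131]
 [126 104  72  53  45  42  45  53  62  68  71  71  75  88 107
[... 1700 characters left out ...]
  47  76 100 110 108 103 102]
 [106  89  58  38  34  36  38  37  35  45  74 100 113 113 109 106]
 [105  86  57  38  33  34  35  34  34  46  74  99 109 110 107 102]
 [100  79  56  40  36  35  35  36  36  42  63  85  97 104 108 108]
 [ 94  72  55  47  47  43  39  41  42  41  49  64  78  92 104 111]
 [ 99  79  62  57  55  49  44  48  48  48  54  65  78  91 103 110]
 [107  97  84  74  64  56  54  56  59  69  80  87  96 105 109 112]
 [110 108 105  99  89  82  82  83  85  95 104 107 109 111 112 112]
 [105 107 109 109 106 105 106 106 106 109 111 112 112 112 112 112]
 [ 86  92  97 101 104 107 109 111 111 112 112 112 112 112 112 113]
 [ 59  64  70  78  86  92  97 101 105 107 110 110 111 112 112 112]]
```

The picture shows the red pin upright, its collar on the cover and the yellow ring mostly covered. Bias-corrected triangulation puts its top at 99.3 mm against 100 mm expected, so I take it as seated. Next is the dark bolt at about (531,-375).

Request:
apply_moves(travel=[[20,-8,0],[20,-9,0],[0,0,-25],[0,0,-20],[0,0,-12],[0,0,0],[0,0,0]], rotation=[[0,0,0],[0,0,0],[0,0,0],[0,0,0],[0,0,0],[0,0,0],[0,0,0]], jaw=[45,45,45,45,45,45,45])

```text
time: 18.3
eef_pos: [0.5312, -0.3726, 0.0837]
orientation: [180.0, -0.0, 168.1]
force: [0.4, -0.1, 0.7]
grip_width: 0.495
```

Request:
apply_moves(travel=[[0,-2.2,-6],[0,0,0],[0,0,0],[0,0,0],[0,0,0],[0,0,0],[0,0,0],[0,0,0]], rotation=[[0,0,0],[0,0,0],[0,0,0],[0,0,0],[0,0,0],[0,0,0],[0,0,0],[0,0,0]], jaw=[45,45,45,10,10,10,10,10], grip_force=30)

```text
time: 19.1
eef_pos: [0.5321, -0.376, 0.0804]
orientation: [-179.9, 0.2, 168.1]
force: [-0.1, -0.4, -0.1]
grip_width: 0.188
```

```bash
python3 st.py
```

```text
t 19.1 pos [ 532.1  -375.98   80.4 ] F [-0.06 -0.45 -0.11] M [-0.02 -0.01  0.03] jaw 17.18348541948679 ori [-179.89    0.17  168.11] upright rotvec [0.15 0.15 0.  ]
```

Request:
apply_moves(travel=[[0,0,5],[0,0,20],[0,0,20],[0,0,15],[-17,40,0],[-17,42,0],[-17,42,0],[-12,30,0],[0,0,0],[0,0,0]], rotation=[[0,0,0],[0,0,0],[0,0,0],[0,0,0],[0.1,0.1,0],[0,0,0],[0,0,0],[0,0,0],[0,0,0],[0,0,0]], jaw=[10,10,10,10,10,10,10,10,10,10], grip_force=50)

```text
time: 20.1
eef_pos: [0.4661, -0.2174, 0.1453]
orientation: [-179.9, 0.2, 168.1]
force: [1.0, 0.6, -1.2]
grip_width: 0.185
```

```bash
python3 st.py
```

```text
t 20.1 pos [ 466.07 -217.37  145.3 ] F [ 0.96  0.57 -1.24] M [ 0.01  0.02 -0.  ] jaw 16.911464650457255 ori [-179.92    0.18  168.05] upright rotvec [0.12 0.16 0.  ]
```

Request:
apply_moves(travel=[[-3,10,-10],[0,0,-10],[0,0,-3],[0,0,0],[0,0,0]], rotation=[[0.1,0.15,0],[0,0,0],[0,0,0],[0,0,0],[0,0,0]], jaw=[10,10,10,10,10])

```text
time: 20.6
eef_pos: [0.464, -0.2089, 0.1197]
orientation: [-180.0, 0.0, 167.9]
force: [-0.4, -0.0, -0.8]
grip_width: 0.185
```

```bash
python3 st.py; python3 - <<'E'
from h import *
np.set_printoptions(precision=1,suppress=True)
p=arm.read_state()["eef_pos"]
im=np.mean([arm.camera("side")[0] for _ in range(4)],0)
print("tip exp",[proj("side",[p[0],p[1],p[2]-k]) for k in(.0544,.051)],"hole now exp",proj("side",[.4619,-.2074,.058]))
cv2.imwrite("pics/bolt.png",np.clip(cv2.resize(im[150:215,280:350][:,:,::-1],None,fx=8,fy=8,interpolation=cv2.INTER_CUBIC)*1.2,0,255).astype(np.uint8))
E
```

```text
t 20.6 pos [ 463.98 -208.86  119.67] F [-0.44 -0.04 -0.84] M [0.03 0.   0.03] jaw 16.91440226791152 ori [-179.97    0.02  167.95] upright rotvec [0.03 0.01 0.  ]
tip exp [array([[313.7, 194.5]]), array([[313.8, 192.8]])] hole now exp [[314.4 198.7]]
```

View pics/bolt.png

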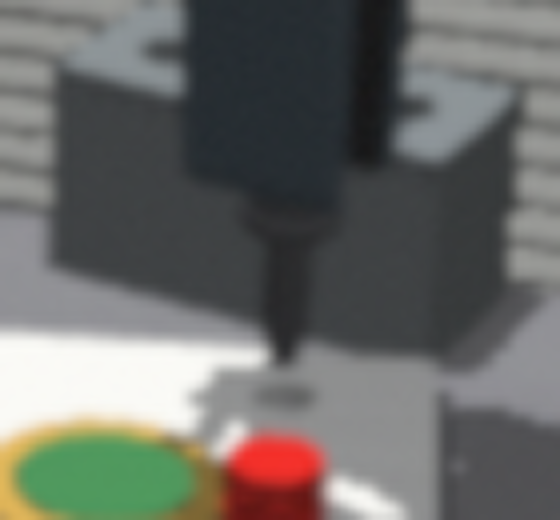

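The bolt tip at raw side (315.8,195) sits straight above the hole at (315.8,199.6), so x is aligned. It needs about 1.8 mm in +y.

Request:
apply_moves(travel=[[-0.3,1.8,-1],[0,0,-1],[0,0,-1],[0,0,0]], rotation=[[0,0,0],[0,0,0],[0,0,0],[0,0,0]], jaw=[10,10,10,10])

```text
time: 21.2
eef_pos: [0.464, -0.2069, 0.1174]
orientation: [-179.9, 0.1, 168.0]
force: [-0.6, 0.9, -0.5]
grip_width: 0.184
```

Request:
apply_moves(travel=[[0,0,-1.5],[0,0,-1.5],[0,0,-1.5],[0,0,-1.5]], rotation=[[0,0,0],[0,0,0],[0,0,0],[0,0,0]], jaw=[10,10,10,10])

```text
time: 21.6
eef_pos: [0.4641, -0.207, 0.1111]
orientation: [-179.9, 0.1, 168.0]
force: [0.7, 0.4, -0.8]
grip_width: 0.188
```

Request:
apply_moves(travel=[[0,0,-1.2],[0,0,-1.2],[0,0,-1.2]], rotation=[[0,0,0],[0,0,0],[0,0,0]], jaw=[10,10,10])

```text
time: 21.9
eef_pos: [0.464, -0.207, 0.107]
orientation: [-179.9, 0.1, 168.0]
force: [0.3, 0.2, -1.3]
grip_width: 0.186
```

Request:
apply_moves(travel=[[0,0,-1],[0,0,-1],[0,0,-1]], rotation=[[0,0,0],[0,0,0],[0,0,0]], jaw=[10,10,10])

```text
time: 22.2
eef_pos: [0.464, -0.207, 0.1037]
orientation: [-179.9, 0.1, 168.0]
force: [0.3, -0.7, -1.0]
grip_width: 0.187
```

Request:
apply_moves(travel=[[0,0,-1],[0,0,-1],[0,0,-1]], rotation=[[0,0,0],[0,0,0],[0,0,0]], jaw=[10,10,10])

```text
time: 22.5
eef_pos: [0.4641, -0.207, 0.1005]
orientation: [-179.9, 0.1, 168.0]
force: [-0.0, -0.6, -1.2]
grip_width: 0.183
```

Request:
apply_moves(travel=[[0,0,-1],[0,0,-1],[0,0,-1]], rotation=[[0,0,0],[0,0,0],[0,0,0]], jaw=[10,10,10])

```text
time: 22.8
eef_pos: [0.4638, -0.207, 0.0972]
orientation: [-179.9, 0.1, 168.0]
force: [-1.1, -1.0, 0.9]
grip_width: 0.185
```

Request:
apply_moves(travel=[[0,0,-1],[0,0,-1],[0,0,-1]], rotation=[[0,0,0],[0,0,0],[0,0,0]], jaw=[10,10,10])

```text
time: 23.1
eef_pos: [0.4633, -0.2069, 0.0939]
orientation: [-179.9, 0.0, 168.0]
force: [-1.7, -0.5, -0.1]
grip_width: 0.185
```

Request:
apply_moves(travel=[[0,0,-1],[0,0,-1],[0,0,-1]], rotation=[[0,0,0],[0,0,0],[0,0,0]], jaw=[10,10,10])

```text
time: 23.4
eef_pos: [0.4631, -0.2069, 0.0906]
orientation: [-179.9, 0.0, 168.0]
force: [-1.7, -0.6, -0.2]
grip_width: 0.188
```

Going in freely, with a slight -x push that I follow.

Request:
apply_moves(travel=[[-0.6,0,-1],[0,0,-1],[0,0,-1]], rotation=[[0,0,0],[0,0,0],[0,0,0]], jaw=[10,10,10])

```text
time: 23.7
eef_pos: [0.4629, -0.2069, 0.0873]
orientation: [-179.9, 0.1, 168.0]
force: [-1.7, -0.5, 0.6]
grip_width: 0.183
```

Request:
apply_moves(travel=[[-0.2,0,-1],[0,0,-1],[0,0,-1]], rotation=[[0,0,0],[0,0,0],[0,0,0]], jaw=[10,10,10])

```text
time: 24.0
eef_pos: [0.4628, -0.2069, 0.0841]
orientation: [-179.9, 0.1, 168.0]
force: [-0.8, -0.9, 0.0]
grip_width: 0.182
```

Request:
apply_moves(travel=[[0,0,-1],[0,0,-1],[0,0,-0.8]], rotation=[[0,0,0],[0,0,0],[0,0,0]], jaw=[10,10,10])

```text
time: 24.3
eef_pos: [0.4628, -0.207, 0.081]
orientation: [-179.9, 0.1, 168.0]
force: [-1.1, -0.1, -0.0]
grip_width: 0.189
```

Request:
apply_moves(travel=[[0,0,-0.8],[0,0,-0.8],[0,0,-0.6]], rotation=[[0,0,0],[0,0,0],[0,0,0]], jaw=[10,10,10])

```text
time: 24.6
eef_pos: [0.4628, -0.2069, 0.0786]
orientation: [-179.9, 0.1, 168.0]
force: [-1.2, -0.1, -0.1]
grip_width: 0.184
```

Request:
apply_moves(travel=[[0,0,-0.6],[0,0,-0.6]], rotation=[[0,0,0],[0,0,0]], jaw=[10,10])

```text
time: 24.8
eef_pos: [0.4628, -0.207, 0.0773]
orientation: [-179.9, 0.1, 168.0]
force: [-1.6, -0.9, 1.3]
grip_width: 0.185
```

Request:
apply_moves(travel=[[0,0,-0.6],[0,0,-0.6]], rotation=[[0,0,0],[0,0,0]], jaw=[10,10])

```text
time: 25.0
eef_pos: [0.4628, -0.2071, 0.0762]
orientation: [-179.9, 0.1, 168.0]
force: [-1.7, -0.4, 5.5]
grip_width: 0.184
```

Request:
apply_moves(travel=[[0,0,-0.6],[0,0,-0.6]], rotation=[[0,0,0],[0,0,0]], jaw=[10,10])

```text
time: 25.2
eef_pos: [0.4628, -0.2072, 0.0753]
orientation: [-179.9, 0.1, 168.0]
force: [-2.9, 0.4, 8.9]
grip_width: 0.182
```

Request:
apply_moves(travel=[[0,0,0],[0,0,0],[0,0,0],[0,0,0],[0,0,15],[0,0,20],[0,0,25],[10,0,25],[25,-20,30],[25,-30,30]], rotation=[[0,0,0],[0,0,0],[0,0,0],[0,0,0],[0,0,0],[0,0,0],[0,0,0],[0,0,0],[0,0,0],[0,0,0]], jaw=[40,40,40,40,40,40,40,40,40,40])

```text
time: 26.2
eef_pos: [0.5193, -0.2534, 0.2218]
orientation: [179.8, -0.5, 168.0]
force: [1.0, -1.0, -0.1]
grip_width: 0.439
```

Request:
apply_moves(travel=[[0,-40,10],[0,-40,0],[0,-40,0],[0,0,0]], rotation=[[0,0,0],[0,0,0],[0,0,0],[0,0,0]], jaw=[40,40,40,40])

```text
time: 26.6
eef_pos: [0.5237, -0.3815, 0.2375]
orientation: [-179.9, 0.1, 168.1]
force: [0.2, 1.2, 0.5]
grip_width: 0.438
```

```bash
python3 st.py; python3 - <<'E'
from h import *
im=np.mean([arm.camera("side")[0] for _ in range(4)],0); tm=np.mean([arm.camera("top")[0] for _ in range(4)],0)
np.savez("avg2.npz",top=tm,side=im)
a=cv2.resize(im[160:250,240:350],None,fx=4.5,fy=4.5,interpolation=cv2.INTER_CUBIC)
b=cv2.resize(tm[190:280,170:265],None,fx=4.5,fy=4.5,interpolation=cv2.INTER_CUBIC)
o=np.hstack([a[:405],b[:405]])[:,:,::-1]; o=cv2.resize(o,(800,int(405*800/o.shape[1])))
cv2.imwrite("pics/final.png",np.clip(o*1.2,0,255).astype(np.uint8))
E
```

```text
t 26.6 pos [ 523.69 -381.51  237.46] F [0.23 1.21 0.51] M [-0.   -0.01 -0.08] jaw 39.96128878750948 ori [-179.9     0.1   168.14] upright rotvec [0.12 0.08 0.  ]
```

View pics/final.png

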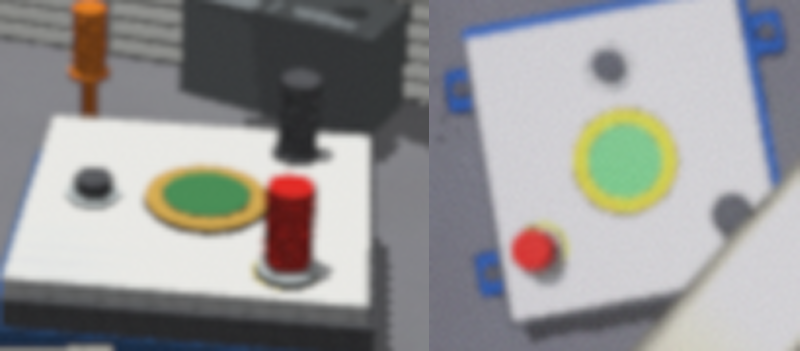

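The final picture shows both parts upright on the cover, and the arm is well clear. Handing in.

```bash
python3 - <<'E'
from station import arm
print(arm.finish_job(), arm.read_state()["time"])
E
```

```text
the job is handed in; nothing more can be done
the job is handed in; nothing more can be done
```

I handed the job in at about 27 s of the 72 s. The red drift pin is down in the yellow-ringed hole and has drawn the cover into line, and the dark bolt is home in the other open hole.

- **Drift pin:** I lowered it in small steps, following the side forces. In the readings, the press peaked at about 15 N and side force at about 4 N. The cover moved about 3 to 4 mm. After release, the bias-corrected camera height of the pin's top was 99.3 mm, against 100 mm for a seated collar.
- **Bolt:** It slid in almost freely and its collar met the cover. I stopped at about 9 N.
- **Last picture:** Both parts stand upright with their collars on the cover, and the gripper is open and well clear. I did not re-measure the bottle, vial or tip box; the arm's path stayed clear of them.

**Checks that disagreed:**
- The hand ended about 3 mm lower than expected for the pin and 1 to 2 mm lower for the bolt. I put this down to give in the grip.
- The two cameras differed by 1 to 3 mm in x and y.
- I did not press the pin again after letting go. That its collar sits flat rests on the force rise at the end and on the pictures.

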